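# Unhasp the transport case and lay the canister in its cradle

## Robot

A 6-joint arm with a two-finger parallel gripper is mounted at the origin on the work surface. World frame = base frame: x ahead of the robot, y to its left, z up, the work surface at z = 0. Lengths are in m, angles in rad, forces in N, time in s.
With the tool pointing down it reaches from about 0.35 to 0.975 m from the base axis. Payload 4.9 kg.
Tool frame: the origin (TCP) lies at the very end of the fingers, on their centre line; the grasp point (between the pads) lies 19 mm behind it (ctrl.pinch_z is the distance from the TCP to the grasp point, in m); z points along the fingers, y is the direction in which the jaws open and shut (so a half turn about z gives the same grasp; the last joint's range is limited). The gripper opens to 85 mm and grips with 20 to 120 N. Pads are 22 mm wide; open, the fingers measure 114 mm over their backs; the gripper's body (76 mm by 85 mm) begins 54 mm behind the grasp point. The pads swing forward as they close: fully open they stand 13 mm farther back than shut.
Start: joints at [1.207, 0.053, 1.613, -0, 1.476, -0.119], TCP at [0.151, 0.606, 0.231] pointing down, gripper open.
Joint ranges: [-3.01, 3.01], [-1.01, 2.22], [0.06, 2.58], [-1.02, 4.17], [0.09, 2.62], [-3.14, 3.14]. Speed limits (rad/s): [2.57, 2.57, 3.14, 3.14, 3.14, 3.14].

## Interface

Orientations are given as a rotation vector (axis times angle).
In Python, from station import ctrl gives the robot as it stands.
- The arm moves only by the tool carry_out, never from a script. Its argument "series" is a list of rows, each a list of 7 numbers: the shift along the world's x, y, z each as a share of 0.025 m, from -1 to 1, then the turn, a rotation vector about the world's x, y, z each as a share of 0.1 rad, from -1 to 1, then the opening, from 0 (shut) to 1 (fully open). A call has 1 to 12 rows; each row shifts and turns the commanded pose from where the row before left it; what a row does not reach is not made up. A row lasts 1/10 s, in which the tool goes at most 50 mm and 8.59 degrees, less where a joint would pass 70% of its speed; a pose out of reach is approached as far as the arm can. A call with a number of a shift or a turn outside -1 to 1 is refused whole. A call with a gripper value outside its range is refused whole. The fingers move at their own pace and stop on an object; "grip_force" is the grip in N (left out, the last holds). Time passes only in rows, so rows that do not move let the fingers close. It gives the time, the measured TCP pose, the force and the opening at its end, in the units of the state.
- ctrl.get_obs(): the state, without advancing time (a new reading comes with each control period).
- ctrl.get_image(name): name is "side" or "top"; returns a dict with "frame" (400x640x3 uint8, blue, green, red), "fx", "fy", "cx", "cy" (pixels), "R" (3x3) and "t" (3): a world point X has camera coordinates R X + t. Camera axes: x right, y down, z forward; pixel columns grow to the right and rows downward; lengths in m; the calibration is good to about 2 mm. A picture is of the moment at which its call begins. There is no depth.
- ctrl.finish_job(): hands the job in, once; it reports no verdict.
Trained networks look in a picture, given as the dict that the camera call returned (one of the last four; its "shot" number tells which), for a name from the list of things; names that differ only in an ending like _2 or _b are one class to them, and where a whole thing is asked for, a point or a joint stands for the part that bears it (a point fixed in the world has none). Each returns a list of dicts, best first, with "p" (0 to 1); they miss things now and then, are a little off and sometimes report something else, mostly with a low value. They report only what shows in the picture. A call takes as long as a camera call. They do not tell look-alikes from the thing itself.
- ctrl.trace(picture, name): "mask" (400x640 bool, what is visible of it) and "rect" ([left, top, width, height] as shares, 0 to 1, of the picture: columns of its width, rows of its height, round what is visible of it).
- ctrl.mark_of(picture, name): "position" ([column, row] as shares, 0 to 1, of the picture: columns of its width, rows of its height: a listed point, or the origin of a listed thing).
The state is a dict: "t": time; "q": joint angles; "dq": joint speeds; "effort": joint torques, N m; "tool_pos": TCP position; "tool_rot": TCP orientation; "contact_force": force on the tool from outside, world axes, zero at the start; "wrist_torque": the same for the moment, N m; "opening": finger opening in m.
Only numpy, scipy, OpenCV 4.12 (cv2) and the standard library are available. Lean on these libraries where they do the work, as an engineer would, in place of code of your own. Each camera call takes 0.05 s, during which the arm holds its last target.

## Task

Load the sample canister into the transport case: swing the steel hasp off its staple and right round, well past square to the case front, then raise the lid until it stands upright by itself. Lay the white canister that lies on the bench in the V cradle inside, centred along it and resting in both saddles, and leave the lid up and the hasp swung clear. Set the canister down, do not drop it, and do not knock over the jar or the flask.

Things in the scene. Friction and masses are not known exactly. Their poses are not given: they have to be found in the camera images.
- case: Grey plastic transport case, fixed to the bench, 180 (its x) x 220 (its y) x 90 mm high without its lid, 6 mm walls, open inside. Origin at the centre of its underside on the bench. Its front, with the hasp, is its -x face; the lid hinge runs along the top of its +x face. It stands turned so that its front looks roughly to the robot's right. The lid adds 20 mm (top at 110 mm).
- hasp (a joint): Angle of the hasp about its upright pin, rad: 0 = lying along the case front over the staple, pointing to case +y; grows as the free end swings out from the front (pi/2 = square to the front, pointing to case -x) and on round towards case -y; stop at 2.8. Light friction (about 1 N at the tail), stays where left. While it is over the staple the lid cannot be raised.
- hasp_pin (a point): Point on the hasp's upright hinge pin, half-way up the leaf: 82 mm above the bench, 10 mm out from the case front. The leaf is a 4 mm steel plate 36 mm high (64 to 100 mm above the bench): flat for 72 mm from the pin, with a slot 30 to 62 mm from the pin over the staple, then the tail. The staple sticks out 32 mm from the case front. Axes turn with the leaf: +y along it to the tail, -x out, z up.
- hasp_tail (a point): Free end of the hasp's tail, half-way up. The tail is turned outwards: from 72 mm along the leaf it slants to this end, 108 mm along the leaf and 50 mm out from its plane. With the hasp shut, fingers pointing down fit between the tail and the case front. Axes turn with the leaf.
- lid (a joint): Lid angle, rad: 0 shut, grows as the front edge rises, pi/2 = upright, stop at 1.75. A stiff hinge: it stays where it is left; about 7 N at the bar lifts it.
- lid_hinge (a point): Mid point of the lid's hinge line: 90 mm above the bench, at the case's +x face. Axes turn with the lid (its y is the hinge line, parallel to case y; -x along the lid to its front edge, 180 mm away).
- lid_bar (a point): Middle of the lid's handle: a round black bar 12 mm thick, 110 mm long parallel to case y, on two end posts, its centre 40 mm above the lid's top and 50 mm back from the lid's front edge; 150 mm above the bench with the lid shut. From the hinge it is 130 mm along the lid and 60 mm out of it. Axes turn with the lid.
- cradle (a point): Where the canister's centre belongs: in the middle of the V cradle inside the case, 68 mm above the bench (case x = -15 mm, y = 0). The V runs along case y; two black saddles 14 mm wide at 42 mm either side of the middle, 90 degree V; between them is free space for fingers down to the floor. Axes as the case.
- canister_mid (a point): Centre of the sample canister: a plain white cylinder with grey ends, 40 mm diameter, 120 mm long, 0.10 to 0.21 kg, lying on the bench with its long axis level (its x). It can roll.
- jar: Squat capped jar, 54 mm diameter, 75 mm high, standing near the canister; origin at the centre of its underside. Leave it standing.
- flask: Capped bottle, 60 mm diameter, 150 mm high, standing to the left of the case; origin at the centre of its underside. Leave it standing.
- canister: The same canister as a body; origin on its surface at mid length, not at its centre.
There are look-alikes about, which are no part of the job. Leave any blue or yellow look-alike of the canister alone.

How it is judged:
On the way, in this order (a step that is already met when the one before it is completed fails the run):
1. the hasp is off the staple and swung round past 1.9 rad, with the lid still shut (value of joint hasp above 1.9 rad and value of joint lid below 0.1 rad), for 0.2 s.
2. the lid is raised to within about 0.2 rad of upright, or beyond (value of joint lid above 1.35 rad and value of joint hasp above 1.8 rad), for 0.3 s.
At the end, for the whole second after the job is handed in: The canister lies still in the V cradle, its centre within 5 mm of the cradle's across and in height and within 25 mm along it, its axis within 0.1 rad of the V; the lid is open past 1.35 rad and the hasp is swung past 1.8 rad (all of step 2 and x of canister_mid in the frame of cradle between -0.005 and 0.005 m and y of canister_mid in the frame of cradle between -0.025 and 0.025 m and z of canister_mid in the frame of cradle between -0.005 and 0.005 m and angle between the x axis of canister_mid and the y axis of cradle, either way round below 0.1 rad and linear speed of canister below 0.02 m/s); the robot touches nothing.
It fails at once if the jar or the flask is knocked over (angle between any of jar, flask's own z axis and vertical above 0.6 rad).
It fails at once if the canister is dropped or banged into the case (hits it with over 40 N) (contact force between canister and case above 40 N).
It also fails if it takes over 72 s, if anything falls off the work surface, if the arm or the gripper's body presses on something with over 40 N, if the wrist force passes 120 N, or if a joint passes its speed limit or range.

## Working session

There is one attempt and no reset: what is moved stays moved. The work goes in short steps, Python scripts to look and compute and a tool call to move; the robot and the scene stay as the last step left them, time stands still between calls to the robot, and variables do not carry over. Pictures are saved under pics/ and viewed, and the job is handed in when it is done.

Besides the shell and the picture viewer there is one more tool, called after ">>>" as name(argument=value, ...) on one line, values as JSON. carry_out: Moves the arm, as the interface text tells. Shift numbers are shares of 0.025 m and turn numbers shares of 0.1 rad, none past 1 either way. Its arguments: {"type":"object","properties":{"series":{"type":"array"},"grip_force":{"type":"number"}},"required":["series"]}

```bash
ls; mkdir -p pics; cat > h.py <<'E'
import numpy as np, cv2, json
from station import ctrl
def proj(im,X):
    c=im["R"]@np.asarray(X,float)+np.asarray(im["t"]).ravel(); return np.array([im["fx"]*c[0]/c[2]+im["cx"], im["fy"]*c[1]/c[2]+im["cy"]])
def ray(im,uv):
    R=np.asarray(im["R"]);t=np.asarray(im["t"]).ravel()
    d=R.T@np.array([(uv[0]-im["cx"])/im["fx"],(uv[1]-im["cy"])/im["fy"],1.]); return -R.T@t, d
def onz(im,uv,z):
    o,d=ray(im,uv); return o+d*(z-o[2])/d[2]
def tri(a,ua,b,ub):
    o1,d1=ray(a,ua);o2,d2=ray(b,ub)
    d1/=np.linalg.norm(d1);d2/=np.linalg.norm(d2)
    A=np.stack([d1,-d2],1);s=np.linalg.lstsq(A,o2-o1,rcond=None)[0]
    p=o1+d1*s[0];q=o2+d2*s[1];return (p+q)/2,np.linalg.norm(p-q)
def px(p): return np.array([p[0]*640,p[1]*400])
E
python3 - <<'E'
from h import *
np.set_printoptions(precision=4,suppress=True)
print(ctrl.get_obs())
I={n:ctrl.get_image(n) for n in("side","top")}
for n,i in I.items():
    cv2.imwrite(f"pics/{n}0.png",i["frame"]); print(n,i["fx"],i["R"],i["t"], ray(i,(320,200))[0])
for k in ["hasp_pin","hasp_tail","lid_bar","lid_hinge","case","canister_mid","jar","flask","cradle"]:
    m={n:ctrl.mark_of(i,k)[:4] for n,i in I.items()}
    for n in m: print(k,n,[(round(d["p"],2),px(d["position"]).round(1)) for d in m[n]])
    if m["side"] and m["top"]: print("   ",tri(I["side"],px(m["side"][0]["position"]),I["top"],px(m["top"][0]["position"])))
E
```

```text
pics
{'t': 0.0, 'q': array([ 1.207 ,  0.0534,  1.6143,  0.    ,  1.476 , -0.119 ]), 'dq': array([ 0.0006,  0.002 , -0.0006, -0.0004,  0.0012, -0.0012]), 'effort': array([ -0.0018, -39.3661, -37.0184,  -0.0002,   0.0069,   0.    ]), 'tool_pos': array([0.1513, 0.6058, 0.2301]), 'tool_rot': array([-0.3835, -3.1176,  0.0031]), 'contact_force': array([ 0.5819, -0.5108, -0.0311]), 'wrist_torque': array([0.0155, 0.0266, 0.0112]), 'opening': 0.08550966790191661}
side 426.1326978304338 [[ 0.8277 -0.5612 -0.0057]
 [-0.4399 -0.6424 -0.6276]
 [ 0.3485  0.5219 -0.7785]] [-0.3491  0.3218  1.0407] [ 0.0678 -0.5324  1.0102]
top 396.2820250478021 [[ 0.0191 -0.9994  0.0278]
 [-0.9924 -0.0223 -0.1208]
 [ 0.1213 -0.0253 -0.9923]] [0.037  0.4874 1.1937] [0.3382 0.078  1.2424]
hasp_pin side [(0.66, array([386.3, 206.4]))]
hasp_pin top [(0.52, array([347.2, 155.3]))]
    (array([ 0.6119, -0.033 ,  0.0945]), np.float64(0.003785281458801559))
hasp_tail side [(0.76, array([375.5, 244.6]))]
hasp_tail top [(0.43, array([366.8, 187.4]))]
    (array([ 0.524 , -0.0976,  0.0616]), np.float64(0.00024838667338801247)
[... 542 characters left out ...]
ray([441.1, 283.2])), (0.79, array([337. , 288.9])), (0.59, array([336.4, 359.8]))]
canister_mid top [(0.79, array([422.4, 272.2])), (0.65, array([374. , 235.6])), (0.64, array([418.1, 159.7]))]
    (array([ 0.3607, -0.2733,  0.3218]), np.float64(0.2196932250852697))
jar side [(0.91, array([391.4, 333.3])), (0.59, array([446.5, 287.7]))]
jar top [(0.69, array([425.3, 215.4])), (0.2, array([419.9, 162.6]))]
    (array([ 0.4404, -0.2924, -0.0146]), np.float64(0.02024653822285351))
flask side [(0.92, array([239.9, 166. ]))]
flask top []
cradle side [(0.55, array([350.9, 208.3]))]
cradle top [(0.21, array([201.7, 233.1]))]
    (array([ 0.4849,  0.2467, -0.0015]), np.float64(0.37741962993573513))
```

View pics/side0.png

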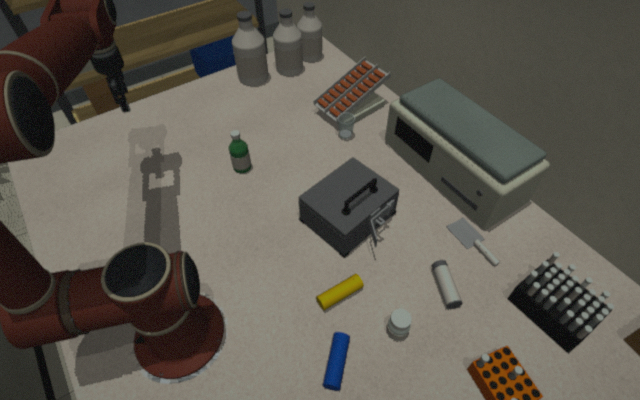

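View pics/top0.png

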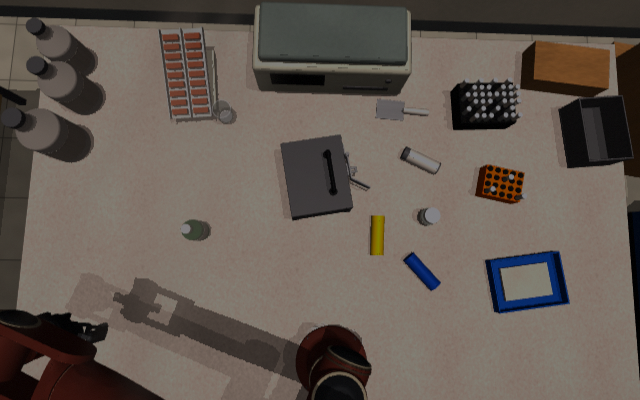

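```bash
python3 - <<'E'
from h import *
i=cv2.imread("pics/side0.png");t=cv2.imread("pics/top0.png")
a=cv2.resize(i[150:330,290:490],None,fx=4,fy=3.3,interpolation=cv2.INTER_CUBIC)
a=cv2.resize(i[150:270,290:430],None,fx=5,fy=5,interpolation=cv2.INTER_CUBIC)
b=cv2.resize(t[125:225,270:390],None,fx=6,fy=6,interpolation=cv2.INTER_CUBIC)
cv2.imwrite("pics/c1.png",cv2.convertScaleAbs(a,alpha=1.6));cv2.imwrite("pics/c2.png",cv2.convertScaleAbs(b,alpha=1.8))
c=np.hstack([cv2.resize(i[230:350,400:480],None,fx=4,fy=4,interpolation=cv2.INTER_CUBIC),cv2.resize(t[130:230,390:450],None,fx=4.8,fy=4.8,interpolation=cv2.INTER_CUBIC)])
cv2.imwrite("pics/c3.png",cv2.convertScaleAbs(c,alpha=1.5))
E
```

```text
(no output)
```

View pics/c1.png

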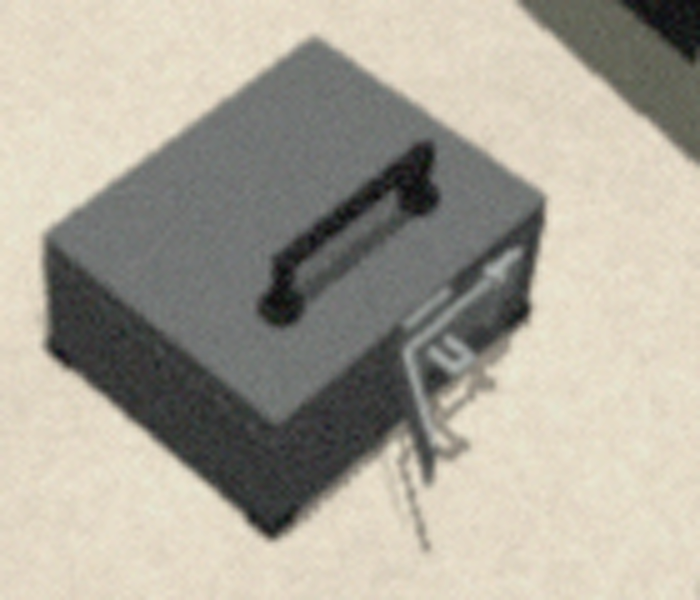

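View pics/c2.png

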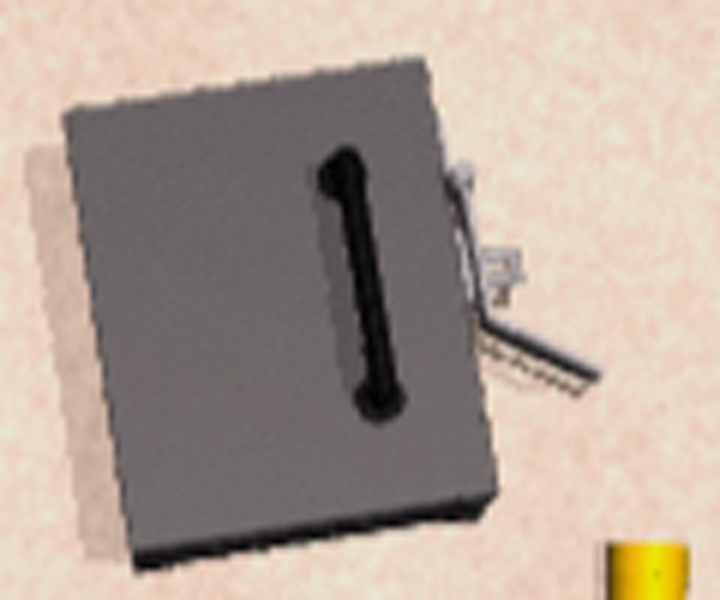

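View pics/c3.png

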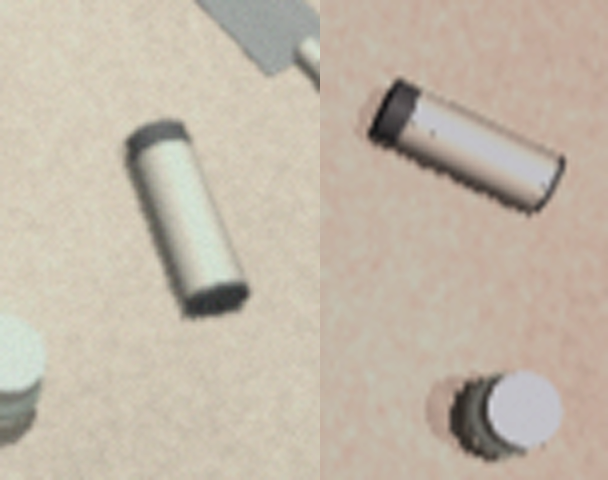

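```bash
cat > cal.py <<'E'
from h import *
E
python3 - <<'E'
from h import *
from scipy.optimize import least_squares
np.set_printoptions(precision=4,suppress=True)
I={n:ctrl.get_image(n) for n in("side","top")}
C=[(.09,-.11),(-.09,-.11),(-.09,.11),(.09,.11)]
top=[(280.8,143.7),(340.8,135),(352.8,207),(292,217.2)]
side=[(352.6,157.4),(399,189.6),(345.6,235),(299.4,197)]
sb=[((-.09,.11),(344.4,257.4)),((.09,.11),(300,220)),((-.09,-.11),(395.4,213.6))]
obs=[("top",c+(.11,),u) for c,u in zip(C,top)]+[("side",c+(.11,),u) for c,u in zip(C,side)]+[("side",c+(0.0,),u) for c,u in sb]
def W(p,c):
    ct,st=np.cos(p[2]),np.sin(p[2]); return np.array([p[0]+ct*c[0]-st*c[1],p[1]+st*c[0]+ct*c[1],c[2]])
def f(p,sel):
    return np.concatenate([proj(I[n],W(p,c))-u for n,c,u in obs if n in sel])
for sel in (("top",),("side",),("top","side")):
    r=least_squares(f,[.54,.055,1.7],args=(sel,),loss="soft_l1"); print(sel,r.x,np.degrees(r.x[2])); print(f(r.x,sel).reshape(-1,2).round(1).tolist())
p=r.x; json.dump(list(p),open("case.json","w"))
# hasp pin: fit case y of pin from marks
for n,k,u in (("side","pin",(386.3,206.4)),("top","pin",(347.2,155.3))):
    ys=np.linspace(-.11,.05,161); e=[np.linalg.norm(proj(I[n],W(p,(-.1,y,.082)))-u) for y in ys]; j=int(np.argmin(e)); print(n,"pin y",ys[j],e[j])
for n,u in (("side",(375.5,244.6)),("top",(366.8,187.4))):
    ys=np.linspace(-.05,.11,161); e=[np.linalg.norm(proj(I[n],W(p,(-.15,y,.082)))-u) for y in ys]; j=int(np.argmin(e)); print(n,"tail y",ys[j],e[j])
print("bar",W(p,(-.04,0,.15)),"cradle",W(p,(-.015,0,.068)))
for n,z in (("top",.02),("side",.02)):
    for d in ctrl.mark_of(I[n],"canister_mid"): print(n,d["p"],px(d["position"]),onz(I[n],px(d["position"]),z))
    for d in ctrl.trace(I[n],"canister"):
        m=d["mask"];ys,xs=np.nonzero(m);P=np.array([onz(I[n],(x,y),.02)[:2] for x,y in zip(xs,ys)]); c=P.mean(0);w,v=np.linalg.eigh(np.cov((P-c).T)); col=I[n]["frame"][m].mean(0)
        print(n,round(d["p"],2),c,v[:,1],np.sqrt(w*12),col)
for k,z in(("jar",0),("flask",0)):
  for n in I:
    for d in ctrl.mark_of(I[n],k)[:2]: print(k,n,d["p"],onz(I[n],px(d["position"]),z))
for uv,z in (((252,90),0),((410,95),0),((455,128),0),((412,8),.15),((258,62),.15)): print(onz(I["top"],uv,z))
E
```

```text
('top',) [0.5484 0.0557 1.7491] 100.21530152304537
[[-0.5, -0.4], [0.2, -0.7], [0.8, 0.7], [-0.3, 0.3]]
('side',) [0.5475 0.0529 1.7502] 100.27673429694445
[[0.3, -1.1], [1.5, -0.4], [0.0, 0.5], [-1.4, -0.4], [-0.2, 0.7], [-0.1, 0.4], [0.0, -0.4]]
('top', 'side') [0.548  0.0541 1.7507] 100.30667712939761
[[0.0, -0.2], [0.6, -0.6], [1.4, 0.8], [0.3, 0.5], [0.2, -1.4], [1.3, -0.8], [-0.1, 0.0], [-1.5, -0.7], [-0.3, 0.3], [-0.2, 0.1], [-0.1, -0.8]]
side pin y -0.052 3.0765262231451844
top pin y -0.052 0.1600318338568872
side tail y 0.062 0.9386220977399174
top tail y 0.053000000000000005 2.8761572479326967
bar [0.5552 0.0148 0.15  ] cradle [0.5507 0.0394 0.068 ]
top 0.89 [421.312 270.6  ] [ 0.2765 -0.2725  0.02  ]
top 0.72 [420.48 160.  ] [ 0.6223 -0.2742  0.02  ]
top 0.56 [377.984 235.32 ] [ 0.3816 -0.1391  0.02  ]
top 0.68 [ 0.3841 -0.1363] [-0.9998  0.0192] [0.0405 0.1235] [  2.9732  97.887  117.9981]
top 0.62 [ 0.6236 -0.2737] [0.3888 0.9213] [0.0416 0.1248] [ 95.6114  99.002  104.2209]
top 0.61 [ 0.2763 -0.2741] [-0.7186 -0.6954] [0.0373 0.1316] [89.8911 33.8872  9.8502]
side 0.94 [336.896 362.   ] [ 0.2722 -0.2785  0.02  ]
side 0.76 [337.92 289.8 ] [ 0.3793 -0.1319  0.02  ]
side 0.63 [446.592 285.2  ] [ 0.6175 -0.2786  0.02  ]
side 0.81 [ 0.6189 -0.2746] [0.439  0.8985] [0.0462 0.133 ] [101.3357 108.8627 108.0998]
side 0.78 [ 0.2735 -0.2732] [-0.7319 -0.6814] [0.0389 0.1301] [101.5395  51.7753  21.8441]
side 0.66 [ 0.3797 -0.136 ] [-0.9999  0.01  ] [0.0422 0.129 ] [ 16.3018 114.8873 129.1801]
jar side 0.77 [ 0.435  -0.2962  0.    ]
jar top 0.59 [ 0.4478 -0.2878  0.    ]
flask side 0.73 [0.3791 0.4159 0.    ]
flask side 0.71 [0.5748 0.2094 0.    ]
flask top 0.57 [0.3929 0.4154 0.    ]
flask top 0.44 [ 0.5411 -0.1106  0.    ]
[0.8454 0.2695 0.    ]
[ 0.844  -0.2479  0.    ]
[ 0.7364 -0.3947  0.    ]
[ 1.0525 -0.217   0.15  ]
[0.8689 0.2324 0.15  ]
```

>>> carry_out(series=[[0.5,-1,0,0,0,0.35,0],[0.5,-1,0,0,0,0.35,0],[0.5,-1,0,0,0,0.35,0],[0.5,-1,0,0,0,0.35,0],[0.5,-1,0,0,0,0.35,0],[0.5,-1,0,0,0,0.35,0],[0.5,-1,0,0,0,0.35,0],[0.5,-1,0,0,0,0.35,0],[0.5,-1,0,0,0,0.35,0],[0.5,-1,0,0,0,0.35,0],[0.5,-1,0,0,0,0.35,0],[0.5,-1,0,0,0,0.35,0]], grip_force=30)

```text
t: 2.7
tool_pos: [0.3018, 0.3053, 0.2315]
tool_rot: [-0.277, 3.129, 0.0]
contact_force: [0.1, -0.5, -0.3]
opening: 0.0002
```

>>> carry_out(series=[[0.55,-1,0,0,0,0,0],[0.55,-1,0,0,0,0,0],[0.55,-1,0,0,0,0,0],[0.55,-1,0,0,0,0,0],[0.55,-1,0,0,0,0,0],[0.55,-1,0,0,0,0,0],[0.55,-1,0,0,0,0,0],[0.55,-1,0,0,0,0,0],[0.55,-1,0,0,0,0,0],[0.55,-1,0,0,0,0,0],[0.55,-1,0,0,0,0,0],[0.55,-1,0,0,0,0,0]])

```text
t: 3.9
tool_pos: [0.4669, 0.0052, 0.2315]
tool_rot: [-0.274, 3.129, -0.0]
contact_force: [0.3, -0.4, -0.0]
opening: 0.0001
```

>>> carry_out(series=[[0.6,-0.9,-0.2,0,0,0.03,0],[0.6,-0.9,-0.5,0,0,0,0],[0.5,-0.9,-0.5,0,0,0,0],[0,0,-0.5,0,0,0,0],[0,0,0,0,0,0,0]])

```text
t: 4.4
tool_pos: [0.5076, -0.0609, 0.1864]
tool_rot: [0.278, -3.125, -0.003]
contact_force: [-0.9, 0.3, -0.5]
opening: -0.0
```

```bash
python3 - <<'E'
from h import *
I={n:ctrl.get_image(n) for n in("side","top")}
i=I["side"]["frame"];t=I["top"]["frame"]
a=cv2.resize(i[140:270,320:430],None,fx=4,fy=4,interpolation=cv2.INTER_CUBIC)
b=cv2.resize(t[120:240,290:390],None,fx=4,fy=4.333,interpolation=cv2.INTER_CUBIC)
cv2.imwrite("pics/d1.png",cv2.convertScaleAbs(np.hstack([a[:520,:380],b[:520,:400]]),alpha=1.6))
print(ctrl.get_obs()["tool_pos"],ctrl.get_obs()["q"])
E
```

```text
[ 0.50850188 -0.06045415  0.18862262] [-2.63899046e-01 -1.91068595e-01  1.91653944e+00  2.88676779e-04
  1.41695069e+00 -2.01356013e+00]
```

View pics/d1.png

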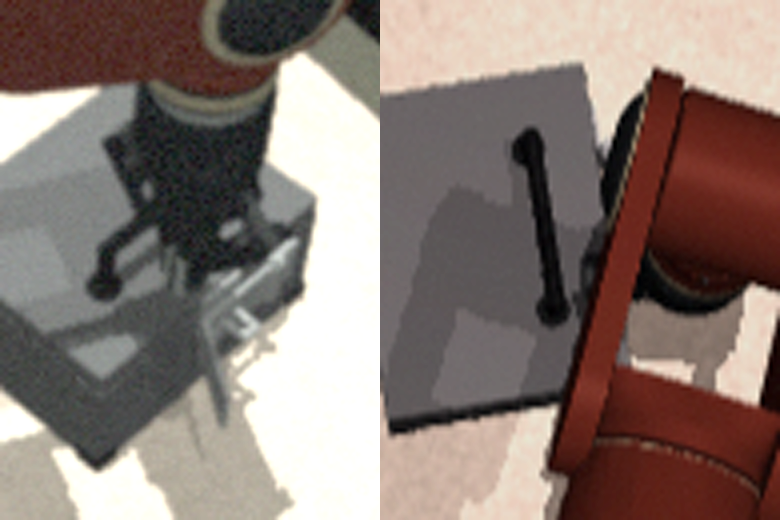

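>>> carry_out(series=[[0.08,-0.25,0,0,0,0,0],[0,0,-0.9,0,0,0,0],[0,0,-0.9,0,0,0,0],[0,0,-0.8,0,0,0,0],[0,0,-0.7,0,0,0,0],[0,0,-0.6,0,0,0,0],[0,0,-0.5,0,0,0,0],[0,0,0,0,0,0,0]])

```text
t: 5.3
tool_pos: [0.5099, -0.067, 0.0772]
tool_rot: [0.28, -3.126, -0.002]
contact_force: [1.1, 0.7, -0.4]
opening: 0.0002
```

```bash
python3 - <<'E'
from h import *
np.set_printoptions(precision=4,suppress=True)
I={n:ctrl.get_image(n) for n in("side","top")}
i=I["side"]["frame"];t=I["top"]["frame"]
a=cv2.resize(i[140:270,320:430],None,fx=4,fy=4,interpolation=cv2.INTER_CUBIC)
b=cv2.resize(t[120:240,290:390],None,fx=4,fy=4.333,interpolation=cv2.INTER_CUBIC)
cv2.imwrite("pics/d2.png",cv2.convertScaleAbs(np.hstack([a[:520,:380],b[:520,:400]]),alpha=2))
o=ctrl.get_obs();print(o["tool_pos"],o["contact_force"],proj(I["side"],o["tool_pos"]))
# arc plan
p=json.load(open("case.json"));ct,st=np.cos(p[2]),np.sin(p[2]);ex=np.array([ct,st]);ey=np.array([-st,ct])
pin=np.array(p[:2])-.1*ex-.052*ey
d=o["tool_pos"][:2]-pin; print("leaf frame",d@ey,-d@ex)
r=.111;prev=o["tool_pos"][:2]
for k,ph in enumerate(np.linspace(.109,2.6,26)[1:]):
    q=pin+r*(np.cos(ph)*ey-np.sin(ph)*ex); print(round(ph,2),q,((q-prev)/.025).round(2)); prev=q
E
```

```text
[ 0.5113 -0.0674  0.0792] [0.2479 0.8354 0.2489] [365.0831 235.2672]
leaf frame 0.10989409233133847 0.013003033036202741
0.21 [ 0.5143 -0.077 ] [ 0.12 -0.38]
0.31 [ 0.519 -0.087] [ 0.19 -0.4 ]
0.41 [ 0.5247 -0.0965] [ 0.23 -0.38]
0.51 [ 0.5313 -0.1054] [ 0.26 -0.36]
0.61 [ 0.5387 -0.1136] [ 0.3  -0.33]
0.71 [ 0.5469 -0.121 ] [ 0.33 -0.3 ]
0.81 [ 0.5558 -0.1275] [ 0.36 -0.26]
0.91 [ 0.5653 -0.1332] [ 0.38 -0.23]
1.01 [ 0.5754 -0.1378] [ 0.4  -0.19]
1.11 [ 0.5858 -0.1415] [ 0.42 -0.15]
1.21 [ 0.5966 -0.1441] [ 0.43 -0.1 ]
1.3 [ 0.6075 -0.1456] [ 0.44 -0.06]
1.4 [ 0.6186 -0.146 ] [ 0.44 -0.02]
1.5 [ 0.6296 -0.1453] [0.44 0.03]
1.6 [ 0.6405 -0.1435] [0.44 0.07]
1.7 [ 0.6512 -0.1406] [0.43 0.11]
1.8 [ 0.6615 -0.1367] [0.41 0.16]
1.9 [ 0.6714 -0.1318] [0.4 0.2]
2.0 [ 0.6808 -0.1259] [0.37 0.24]
2.1 [ 0.6895 -0.1191] [0.35 0.27]
2.2 [ 0.6975 -0.1115] [0.32 0.3 ]
2.3 [ 0.7047 -0.1031] [0.29 0.34]
2.4 [ 0.7111 -0.094 ] [0.25 0.36]
2.5 [ 0.7165 -0.0844] [0.22 0.39]
2.6 [ 0.7209 -0.0742] [0.18 0.41]
```

View pics/d2.png

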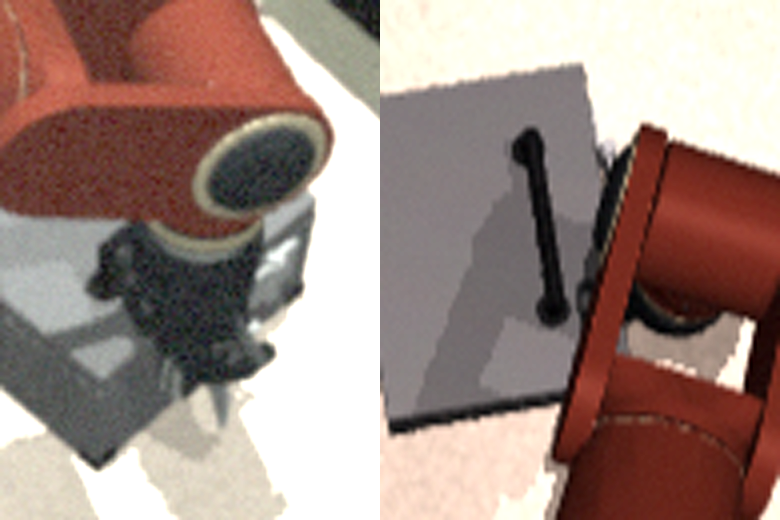

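>>> carry_out(series=[[0.12,-0.38,-0.1,0,0,0,0],[0.19,-0.4,-0.1,0,0,0,0],[0.23,-0.38,0,0,0,0,0],[0.26,-0.36,0,0,0,0,0],[0.3,-0.33,0,0,0,0,0],[0.33,-0.3,0,0,0,0,0],[0.36,-0.26,0,0,0,0,0],[0.38,-0.23,0,0,0,0,0],[0.4,-0.19,0,0,0,0,0],[0.42,-0.15,0,0,0,0,0],[0.43,-0.1,0,0,0,0,0]])

```text
t: 6.5
tool_pos: [0.5974, -0.1447, 0.0738]
tool_rot: [-0.28, 3.129, -0.0]
contact_force: [-0.7, 1.2, -0.3]
opening: -0.0002
```

```bash
python3 - <<'E'
from h import *
np.set_printoptions(precision=4,suppress=True)
I={n:ctrl.get_image(n) for n in("side","top")}
i=I["side"]["frame"];t=I["top"]["frame"]
a=cv2.resize(i[140:270,320:430],None,fx=4,fy=4,interpolation=cv2.INTER_CUBIC)
b=cv2.resize(t[120:240,320:420],None,fx=4,fy=4.333,interpolation=cv2.INTER_CUBIC)
cv2.imwrite("pics/d3.png",cv2.convertScaleAbs(np.hstack([a[:520,:380],b[:520,:400]]),alpha=2))
o=ctrl.get_obs();print(o["tool_pos"],o["contact_force"])
E
```

```text
[ 0.5981 -0.1448  0.0741] [ 0.3671  0.4492 -0.3647]
```

View pics/d3.png

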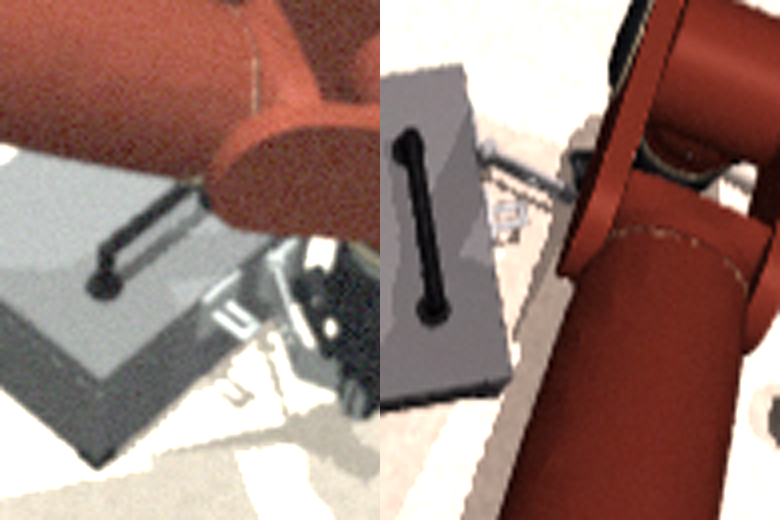

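>>> carry_out(series=[[0.44,-0.06,0,0,0,0,0],[0.44,-0.02,0,0,0,0,0],[0.44,0.03,0,0,0,0,0],[0.44,0.07,0,0,0,0,0],[0.43,0.11,0,0,0,0,0],[0.41,0.16,0,0,0,0,0],[0.4,0.2,0,0,0,0,0],[0.37,0.24,0,0,0,0,0],[0.35,0.27,0,0,0,0,0],[0.32,0.3,0,0,0,0,0],[0.29,0.34,0,0,0,0,0],[0.25,0.36,0,0,0,0,0]])

```text
t: 7.8
tool_pos: [0.7116, -0.0936, 0.0738]
tool_rot: [-0.28, 3.129, -0.0]
contact_force: [-0.0, -0.3, -0.1]
opening: 0.0002
```

>>> carry_out(series=[[0.22,0.39,0,0,0,0,0],[0,0,0,0,0,0,0],[0,0,0,0,0,0,0],[0,0,0,0,0,0,0]])

```text
t: 8.2
tool_pos: [0.7163, -0.0848, 0.0738]
tool_rot: [0.279, -3.129, -0.0]
contact_force: [-0.6, -0.3, -0.2]
opening: -0.0
```

```bash
python3 - <<'E'
from h import *
np.set_printoptions(precision=4,suppress=True)
I={n:ctrl.get_image(n) for n in("side","top")}
i=I["side"]["frame"];t=I["top"]["frame"]
a=cv2.resize(i[140:270,320:430],None,fx=4,fy=4,interpolation=cv2.INTER_CUBIC)
b=cv2.resize(t[100:220,320:420],None,fx=4,fy=4.333,interpolation=cv2.INTER_CUBIC)
cv2.imwrite("pics/d4.png",cv2.convertScaleAbs(np.hstack([a[:520,:380],b[:520,:400]]),alpha=2))
o=ctrl.get_obs();print(o["tool_pos"],o["contact_force"])
E
```

```text
[ 0.7162 -0.085   0.0738] [-0.186  -0.9242  0.5792]
```

View pics/d4.png

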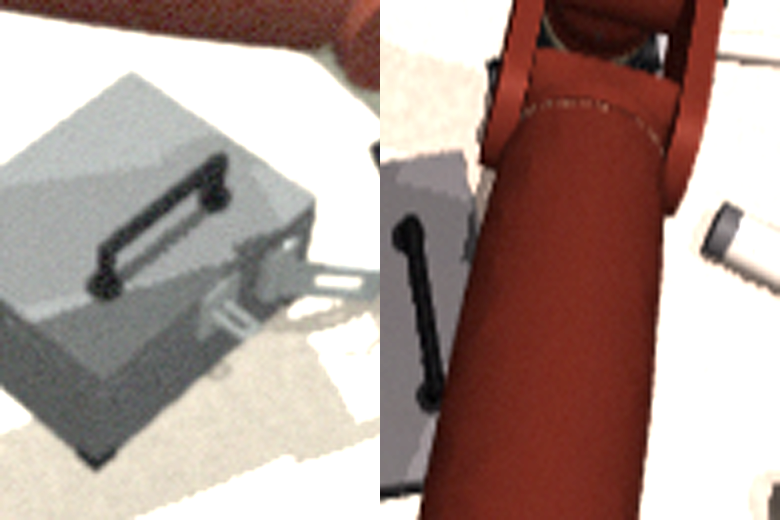

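>>> carry_out(series=[[0,0,0.8,0,0,0,0],[0,0,1,0,0,0,0],[0,0,1,0,0,0,0],[0,0,1,0,0,0,0],[0,0,1,0,0,0,0.5],[-0.4,0.2,1,0,0,0,1],[-0.9,0.55,0.45,0,0,0,1],[-0.9,0.55,0,0,0,0,1],[-0.9,0.55,0,0,0,0,1],[-0.9,0.55,0,0,0,0,1],[-0.9,0.55,0,0,0,0,1],[-0.9,0.55,0,0,0,0,1]])

```text
t: 9.5
tool_pos: [0.5703, 0.003, 0.2301]
tool_rot: [-0.278, 3.129, 0.0]
contact_force: [-0.1, -0.1, 1.0]
opening: 0.0858
```

>>> carry_out(series=[[-0.6,0.48,0,0,0,0,1],[0,0,0,0,0,0,1]])

```text
t: 9.7
tool_pos: [0.5551, 0.0157, 0.2302]
tool_rot: [-0.281, 3.129, 0.0]
contact_force: [0.4, -0.6, 0.3]
opening: 0.0855
```

```bash
cat > look.py <<'E'
import sys
from h import *
np.set_printoptions(precision=4,suppress=True)
def look(name,s,t,al=1.6,marks=()):
    I={n:ctrl.get_image(n) for n in("side","top")}
    out=[]
    for n,(x0,y0,x1,y1) in (("side",s),("top",t)):
        c=I[n]["frame"][y0:y1,x0:x1]; f=min(390/c.shape[1],560/c.shape[0]); c=cv2.resize(c,None,fx=f,fy=f,interpolation=cv2.INTER_CUBIC)
        o=np.zeros((560,395,3),np.uint8);o[:c.shape[0],:c.shape[1]]=cv2.convertScaleAbs(c,alpha=al)
        for X in marks:
            u=(proj(I[n],X)-(x0,y0))*f
            cv2.circle(o,tuple(int(v) for v in u),3,(0,0,255),1)
        out.append(o)
    cv2.imwrite(f"pics/{name}.png",np.hstack(out))
    o=ctrl.get_obs();print("t",o["t"],o["tool_pos"],o["tool_rot"],"F",o["contact_force"],o["opening"])
    return I
E
python3 - <<'E'
from look import *
I=look("e1",(310,130,450,290),(270,100,400,240))
for n in I:
    for k in("hasp_pin","hasp_tail","lid_bar"): print(n,k,[(round(d["p"],2),px(d["position"])) for d in ctrl.mark_of(I[n],k)[:2]])
E
```

```text
t 9.8 [0.5566 0.0146 0.2304] [-0.2795  3.1281 -0.0007] F [ 0.3573 -0.5006 -0.3642] 0.08531240405445376
side hasp_pin [(0.78, array([385.984, 208.48 ]))]
side hasp_tail [(0.75, array([424.128, 200.48 ]))]
side lid_bar [(0.84, array([361.28, 191.4 ])), (0.49, array([387.2 , 207.08]))]
top hasp_pin []
top hasp_tail []
top lid_bar [(0.62, array([329.984, 169.4  ])), (0.29, array([419.968, 156.8  ]))]
```

View pics/e1.png

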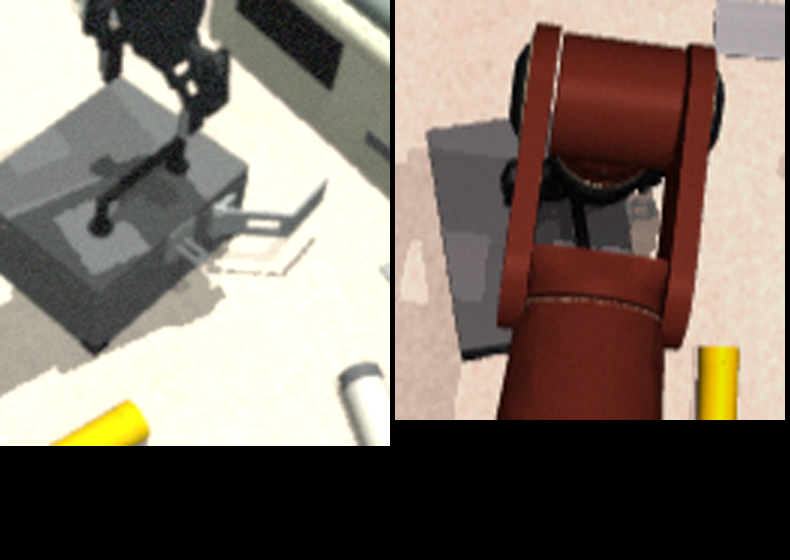

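```bash
python3 - <<'E'
from look import *
i=ctrl.get_image("side")
p=json.load(open("case.json"));ct,st=np.cos(p[2]),np.sin(p[2]);ex=np.array([ct,st]);ey=np.array([-st,ct])
pin=np.array(p[:2])-.1*ex-.052*ey
for u in((424.1,200.5),(310+325/2.786,130+192/2.786)):
    d=onz(i,u,.082)[:2]-pin; print(np.linalg.norm(d),np.arctan2(-d@ex,d@ey)-.434)
# arc of the bar: grasp point; tool tilt fraction
h=np.array(p[:2])+.09*ex
for a in np.arange(0,1.71,.1):
    c=np.cos(a);s=np.sin(a)
    X=-.13*c+.06*s; Z=.13*s+.06*c
    print(round(a,2),h+X*ex,.09+Z)
E
```

```text
0.10632814253977028 2.2021904885418087
0.11559931556762394 2.2309931497630218
0.0 [0.5552 0.0148] 0.15
0.1 [0.554  0.0213] 0.1626785940807692
0.2 [0.5526 0.029 ] 0.17463100767383244
0.3 [0.551  0.0379] 0.1857378162135105
0.4 [0.5492 0.0478] 0.19588804414029767
0.5 [0.5472 0.0587] 0.20498027373196875
0.6 [0.545  0.0704] 0.2129236584359353
0.7 [0.5428 0.0829] 0.21963883057796915
0.8 [0.5404 0.0959] 0.22505869437776788
0.9 [0.538  0.1094] 0.22912909634781273
1.0 [0.5354 0.1232] 0.23180936637711494
1.1 [0.5329 0.1373] 0.23307272409352123
1.2 [0.5303 0.1513] 0.23290654644433983
1.3 [0.5278 0.1653] 0.23131249382171032
1.4 [0.5253 0.1791] 0.22830649347251428
1.5 [0.5229 0.1925] 0.22391858035858925
1.6 [0.5205 0.2054] 0.21819259705731833
1.7 [0.5183 0.2177] 0.21118575570108944
```

>>> carry_out(series=[[0,0,-0.8,0,0,0,1],[0,0,-0.9,0,0,0,1],[0,0,-0.9,0,0,0,1],[0,0,-0.8,0,0,0,1],[0,0,-0.6,0,0,0,1],[0,0,0,0,0,0,0.8],[0,0,0,0,0,0,0.3],[0,0,0,0,0,0,0],[0,0,0,0,0,0,0],[0,0,0,0,0,0,0],[0,0,0,0,0,0,0]], grip_force=25)

```text
t: 11.25
tool_pos: [0.5566, 0.0182, 0.1314]
tool_rot: [-0.28, 3.128, 0.012]
contact_force: [-3.6, 10.9, 4.7]
opening: 0.0111
```

```bash
python3 - <<'E'
from look import *
I=look("e2",(310,130,450,290),(270,100,400,240))
o=ctrl.get_obs();print(o["q"])
p=json.load(open("case.json"));ct,st=np.cos(p[2]),np.sin(p[2]);ex=np.array([ct,st,0]);ey=np.array([-st,ct,0])
h=np.array([p[0],p[1],.09])+.09*ex
b0=o["tool_pos"]+[0,0,.019]; print("bar from tool",b0-h, (b0-h)@ex)
def T(a):
    c,s=np.cos(a),np.sin(a); b=.3*a
    bar=h+(-.13*c+.06*s)*ex+np.array([0,0,.13*s+.06*c])
    return bar+.019*(-np.sin(b)*ex-np.array([0,0,np.cos(b)]))
As=np.concatenate([[0,.04,.1],np.arange(.18,1.63,.08)])
for a0,a1 in zip(As[:-1],As[1:]): print(round(a1,2),((T(a1)-T(a0))/.025).round(2),(.3*(a1-a0)*ey/.1).round(2), T(a1)-T(0))
E
```

```text
t 11.35 [0.5566 0.0182 0.1314] [-0.2802  3.1278  0.0112] F [-2.0408 11.2339  3.8132] 0.01092068307520583
[-0.1046 -0.0264  1.8645  0.0075  1.3037 -1.856 ]
bar from tool [ 0.0247 -0.1244  0.0604] -0.12684723814991372
0.04 [-0.02  0.09  0.21] [-0.12 -0.02  0.  ] [-0.0004  0.0022  0.0052]
0.1 [-0.03  0.15  0.3 ] [-0.18 -0.03  0.  ] [-0.0011  0.006   0.0127]
0.18 [-0.04  0.23  0.39] [-0.24 -0.04  0.  ] [-0.0021  0.0116  0.0223]
0.26 [-0.05  0.26  0.37] [-0.24 -0.04  0.  ] [-0.0033  0.018   0.0315]
0.34 [-0.05  0.28  0.34] [-0.24 -0.04  0.  ] [-0.0046  0.0251  0.04  ]
0.42 [-0.06  0.31  0.32] [-0.24 -0.04  0.  ] [-0.006   0.0328  0.0479]
0.5 [-0.06  0.33  0.29] [-0.24 -0.04  0.  ] [-0.0075  0.0412  0.0552]
0.58 [-0.06  0.35  0.26] [-0.24 -0.04  0.  ] [-0.0091  0.05    0.0617]
0.66 [-0.07  0.37  0.23] [-0.24 -0.04  0.  ] [-0.0108  0.0594  0.0675]
0.74 [-0.07  0.39  0.2 ] [-0.24 -0.04  0.  ] [-0.0126  0.0691  0.0724]
0.82 [-0.07  0.4   0.16] [-0.24 -0.04  0.  ] [-0.0144  0.0793  0.0766]
0.9 [-0.08  0.42  0.13] [-0.24 -0.04  0.  ] [-0.0163  0.0897  0.0798]
0.98 [-0.08  0.42  0.1 ] [-0.24 -0.04  0.  ] [-0.0182  0.1003  0.0822]
1.06 [-0.08  0.43  0.06] [-0.24 -0.04  0.  ] [-0.0202  0.111   0.0837]
1.14 [-0.08  0.43  0.02] [-0.24 -0.04  0.  ] [-0.0222  0.1219  0.0843]
1.22 [-0.08  0.43 -0.01] [-0.24 -0.04  0.  ] [-0.0241  0.1327  0.084 ]
1.3 [-0.08  0.43 -0.05] [-0.24 -0.04  0.  ] [-0.0261  0.1435  0.0827]
1.38 [-0.08  0.43 -0.08] [-0.24 -0.04  0.  ] [-0.028   0.1541  0.0806]
1.46 [-0.08  0.42 -0.12] [-0.24 -0.04  0.  ] [-0.0299  0.1645  0.0776]
1.54 [-0.07  0.41 -0.15] [-0.24 -0.04  0.  ] [-0.0318  0.1746  0.0738]
1.62 [-0.07  0.39 -0.19] [-0.24 -0.04  0.  ] [-0.0335  0.1844  0.0691]
```

View pics/e2.png

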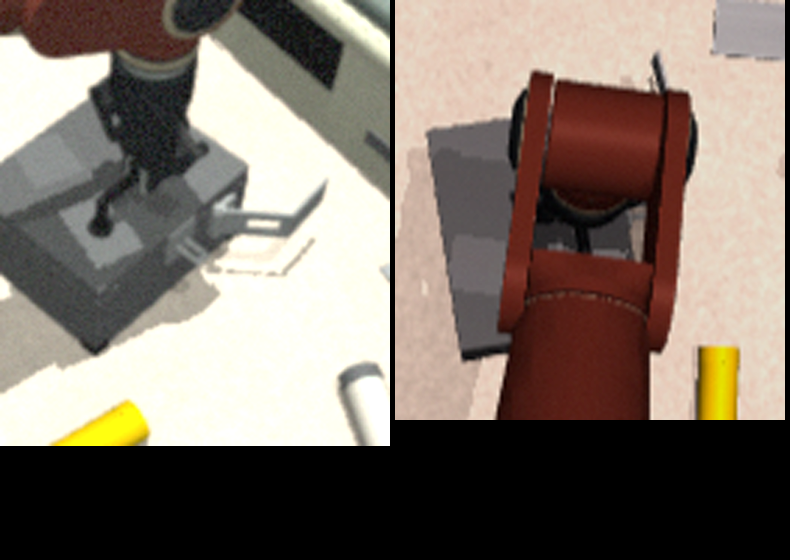

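>>> carry_out(series=[[-0.02,0.14,0,0,0,0,0],[-0.02,0.09,0.21,-0.12,-0.02,0,0],[-0.03,0.15,0.3,-0.18,-0.03,0,0],[-0.04,0.23,0.39,-0.24,-0.04,0,0],[-0.05,0.26,0.37,-0.24,-0.04,0,0],[-0.05,0.28,0.34,-0.24,-0.04,0,0]])

```text
t: 11.95
tool_pos: [0.5522, 0.0419, 0.1709]
tool_rot: [-0.277, 3.114, -0.17]
contact_force: [4.8, -6.0, -4.1]
opening: 0.0112
```

```bash
python3 - <<'E'
from look import *
I=look("e3",(310,110,450,290),(250,100,400,240))
o=ctrl.get_obs();print(o["q"])
E
```

```text
t 12.05 [0.552  0.0431 0.1722] [-0.2796  3.1142 -0.1667] F [-0.3425 -3.6093  4.509 ] 0.010772633518639154
[-0.0031 -0.078   1.8454 -0.1076  1.355  -1.731 ]
```

View pics/e3.png

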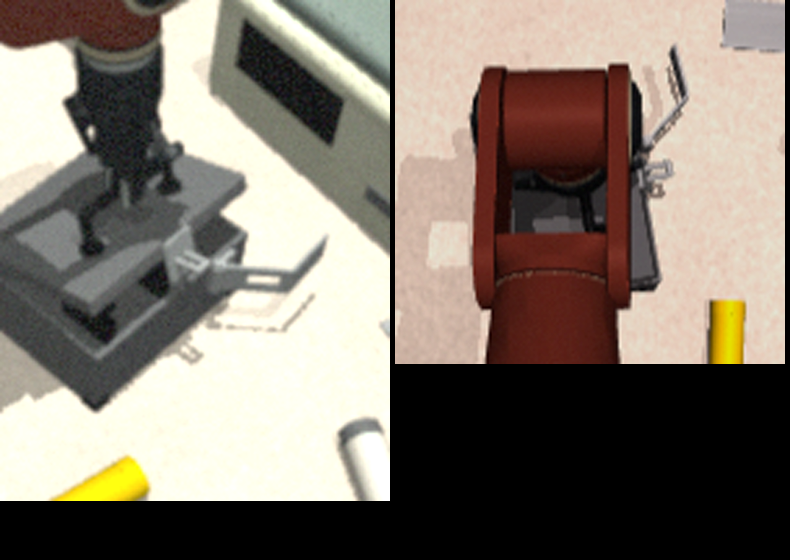

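Lid is rising cleanly (gap visible at the front), hasp clear. Continue.

>>> carry_out(series=[[-0.06,0.31,0.32,-0.24,-0.04,0,0],[-0.06,0.33,0.29,-0.24,-0.04,0,0],[-0.06,0.35,0.26,-0.24,-0.04,0,0],[-0.07,0.37,0.23,-0.24,-0.04,0,0],[-0.07,0.39,0.2,-0.24,-0.04,0,0],[-0.07,0.4,0.16,-0.24,-0.04,0,0]])

```text
t: 12.65
tool_pos: [0.5426, 0.0947, 0.2095]
tool_rot: [-0.272, 3.083, -0.399]
contact_force: [-0.8, -8.9, 8.2]
opening: 0.011
```

>>> carry_out(series=[[-0.08,0.42,0.13,-0.24,-0.04,0,0],[-0.08,0.42,0.1,-0.24,-0.04,0,0],[-0.08,0.43,0.06,-0.24,-0.04,0,0],[-0.08,0.43,0.02,-0.24,-0.04,0,0],[-0.08,0.43,-0.01,-0.24,-0.04,0,0]])

```text
t: 13.15
tool_pos: [0.5327, 0.1491, 0.2186]
tool_rot: [-0.268, 3.044, -0.58]
contact_force: [-2.2, -6.4, 11.7]
opening: 0.011
```

```bash
python3 - <<'E'
from look import *
I=look("e4",(250,50,450,290),(230,80,400,240))
o=ctrl.get_obs();print(o["q"])
E
```

```text
t 13.25 [0.5324 0.1511 0.2183] [-0.2716  3.0444 -0.5754] F [-5.1815 -0.4698 12.6211] 0.010663983603206376
[ 0.3246 -0.0487  1.7689 -0.3704  1.4864 -1.3804]
```

View pics/e4.png

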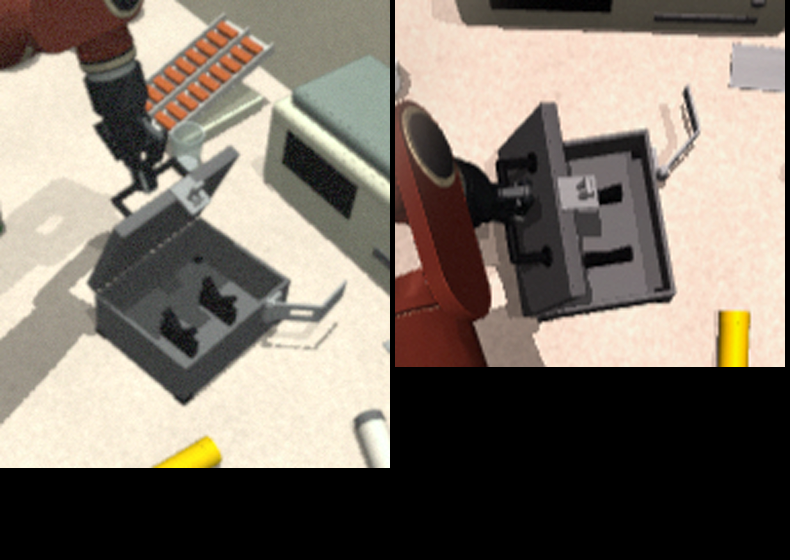

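>>> carry_out(series=[[-0.08,0.43,0.0,-0.24,-0.04,0,0],[-0.08,0.43,-0.05,-0.24,-0.04,0,0],[-0.08,0.42,-0.1,-0.24,-0.04,0,0],[-0.07,0.41,-0.14,-0.24,-0.04,0,0],[-0.07,0.35,-0.15,-0.24,-0.04,0,0],[0,0,0,0,0,0,0],[0,0,0,0,0,0,0],[0,0,0,0,0,0,0]])

```text
t: 14.05
tool_pos: [0.5227, 0.2031, 0.2044]
tool_rot: [-0.268, 2.998, -0.749]
contact_force: [0.4, 6.6, 4.6]
opening: 0.0109
```

```bash
python3 - <<'E'
from look import *
I=look("e5",(250,50,450,290),(230,80,400,240))
o=ctrl.get_obs();print(o["q"])
E
```

```text
t 14.15 [0.5227 0.2031 0.2044] [-0.268   2.998  -0.7483] F [1.4184 6.1625 4.8197] 0.011143364970370937
[ 0.4626  0.0388  1.7284 -0.4671  1.5305 -1.2302]
```

View pics/e5.png

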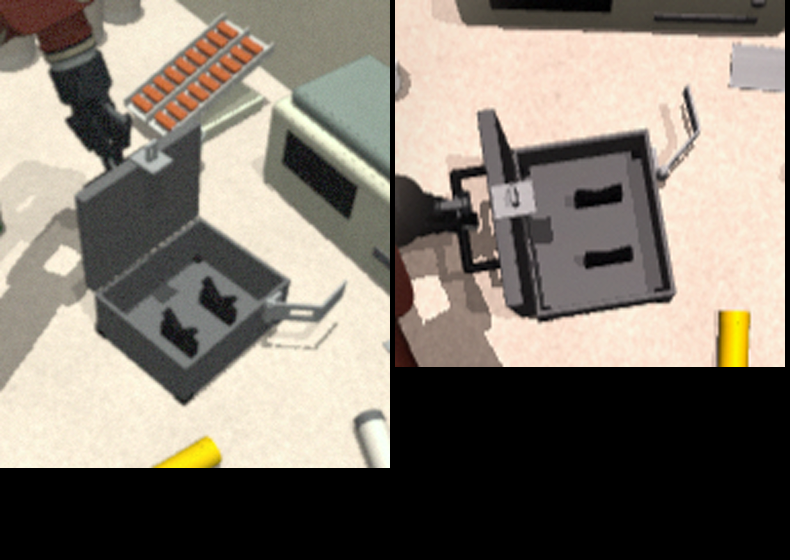

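>>> carry_out(series=[[0,0,0,0,0,0,0.2],[0,0,0,0,0,0,0.35],[0,0,0,0,0,0,0.35],[-0.05,0.25,0.5,0,0,0,0.35],[-0.08,0.42,0.85,0,0,0,0.35],[-0.08,0.42,0.85,0,0,0,0.35],[-0.08,0.42,0.85,0,0,0,0.35],[0,0.2,1,0,0,0,0.35],[0,0,1,0,0,0,0.5],[0,0,0,0,0,0,1]])

```text
t: 15.15
tool_pos: [0.516, 0.2454, 0.3352]
tool_rot: [-0.265, 2.993, -0.749]
contact_force: [0.1, 0.4, 1.2]
opening: 0.0562
```

```bash
python3 - <<'E'
from look import *
from scipy.spatial.transform import Rotation as R
I=look("e6",(250,50,450,290),(230,80,400,240))
o=ctrl.get_obs();print(o["q"])
T=R.from_rotvec(o["tool_rot"]); print(T.as_matrix())
p=json.load(open("case.json"));ct,st=np.cos(p[2]),np.sin(p[2]);ex=np.array([ct,st,0])
c=np.array([p[0],p[1],0])+.0032*ex
h=c+.09*ex; 
for n in I:
    for k in("lid_bar","cradle","canister_mid"): print(n,k,[(round(d["p"],2),px(d["position"])) for d in ctrl.mark_of(I[n],k)[:3]])
    print(proj(I[n],c-.015*ex+[0,0,.068]))
ds=np.linspace(-.02,.02,9)
E
```

```text
t 15.25 [0.5148 0.2447 0.3304] [-0.2675  2.9986 -0.7531] F [-0.4828  0.5359 -1.3144] 0.07057702456621906
[ 0.5302  0.0083  1.5493 -0.4654  1.7508 -1.2644]
[[-0.9844 -0.1572  0.0789]
 [-0.1758  0.8674 -0.4655]
 [ 0.0048 -0.4721 -0.8815]]
side lid_bar [(0.86, array([310.72, 136.  ]))]
side cradle [(0.69, array([351.488, 205.   ]))]
side canister_mid [(0.78, array([443.008, 282.8  ])), (0.67, array([335.104, 358.4  ])), (0.65, array([336.384, 289.2  ]))]
[351.8295 204.3802]
top lid_bar [(0.61, array([259.712, 176.08 ]))]
top cradle [(0.96, array([324.096, 179.4  ]))]
top canister_mid [(0.79, array([422.208, 271.2  ])), (0.77, array([418.816, 161.2  ])), (0.64, array([375.616, 230.12 ]))]
[320.7424 177.3735]
```

View pics/e6.png

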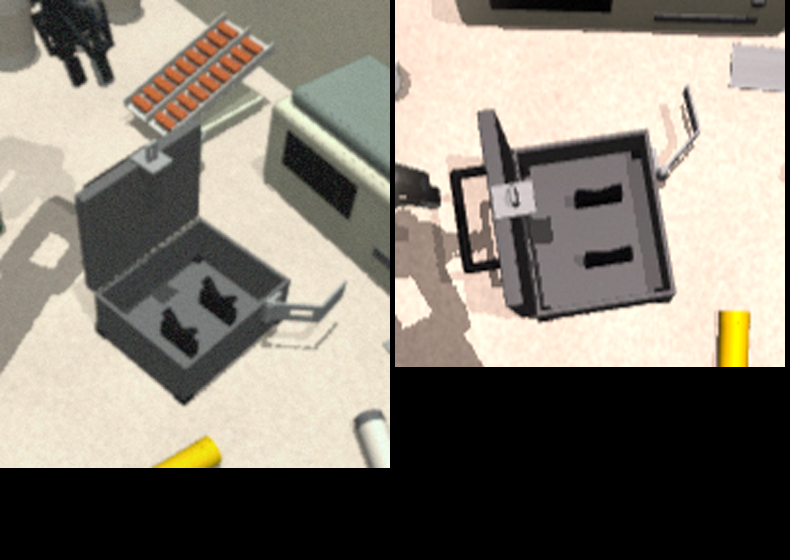

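>>> carry_out(series=[[0.2,-1,0.2,0.8,0.15,0,1],[0.2,-1,0.2,0.8,0.15,0,1],[0.2,-1,0,0.8,0.15,0,1],[0.2,-1,0,0.8,0.15,0,1],[0.2,-1,0,0.8,0.15,0,1],[0.2,-1,0,0.8,0.15,0,1],[0.2,-1,0,0,0,-1,1],[0.2,-1,0,0,0,-1,1],[0.2,-1,0,0,0,-1,1],[0.2,-1,0,0,0,-1,1],[0.2,-1,0,0,0,-1,1],[0.2,-1,0,0,0,-1,1]])

```text
t: 16.75
tool_pos: [0.5746, -0.0568, 0.3389]
tool_rot: [-0.658, -3.06, 0.004]
contact_force: [0.2, 0.5, -0.6]
opening: 0.0852
```

>>> carry_out(series=[[0.2,-1,-0.5,0,0,-1,1],[0.2,-1,-0.5,0,0,-1,1],[0.2,-1,-0.5,0,0,-1,1],[0.2,-1,-0.5,0,0,-1,1],[0.2,-1,-0.5,0,0,-1,1],[0.2,-1,-0.5,0,0,-1,1],[0.2,-1,-0.5,0,0,-1,1],[0.2,-1,-0.5,0,0,-1,1],[0.2,-0.7,-0.5,0,0,-1,1],[0,0,-0.5,0,0,-1,1],[0,0,0,0,0,-1,1],[0,0,0,0,0,-1,1]])

```text
t: 17.95
tool_pos: [0.6189, -0.2732, 0.2126]
tool_rot: [-2.271, -2.153, -0.005]
contact_force: [-0.9, 0.4, 0.3]
opening: 0.0853
```

```bash
python3 - <<'E'
from look import *
from scipy.spatial.transform import Rotation as R
I=look("f1",(400,180,520,340),(380,110,470,230))
o=ctrl.get_obs();print(o["q"])
T=R.from_rotvec(o["tool_rot"]).as_matrix(); print(T, np.degrees(np.arctan2(T[1,1],T[0,1])))
for n in I:
    for d in ctrl.mark_of(I[n],"canister_mid"): print(n,d["p"],px(d["position"]),onz(I[n],px(d["position"]),.02))
    for d in ctrl.trace(I[n],"canister"):
        m=d["mask"];ys,xs=np.nonzero(m);P=np.array([onz(I[n],(x,y),.02)[:2] for x,y in zip(xs,ys)]); c=P.mean(0);w,v=np.linalg.eigh(np.cov((P-c).T))
        print(n,round(d["p"],2),c,v[:,1],np.degrees(np.arctan2(v[1,1],v[0,1]))%180,np.sqrt(w*12))
E
```

```text
t 18.05 [ 0.6193 -0.2731  0.2136] [-2.2668 -2.159  -0.0052] F [-0.1522 -0.0324 -0.6708] 0.0856368035255407
[-0.5279  0.1889  1.4947  0.0064  1.4678 -0.4798]
[[ 0.0487  0.9988 -0.0053]
 [ 0.9988 -0.0487  0.0104]
 [ 0.0101 -0.0058 -0.9999]] -2.7887499400496587
side 0.97 [445.12 283.2 ] [ 0.6184 -0.2723  0.02  ]
side 0.59 [338.304 288.2  ] [ 0.3827 -0.1287  0.02  ]
side 0.59 [338.176 360.4  ] [ 0.2767 -0.2772  0.02  ]
side 0.86 [ 0.2717 -0.2747] [-0.7328 -0.6804] 42.874607637353535 [0.0392 0.1299]
side 0.85 [ 0.3801 -0.1366] [-1.     -0.0045] 0.26015355994809397 [0.0437 0.1308]
side 0.58 [ 0.6207 -0.2731] [0.425  0.9052] 64.85149261472168 [0.0429 0.1336]
top 0.89 [377.6  230.68] [ 0.3958 -0.1379  0.02  ]
top 0.76 [418.176 159.6  ] [ 0.6234 -0.2668  0.02  ]
top 0.74 [ 0.384  -0.1364] [-0.9996  0.0289] 178.34375128521913 [0.0404 0.1233]
top 0.68 [ 0.629  -0.2609] [0.4017 0.9158] 66.31670034990339 [0.0425 0.0945]
```

View pics/f1.png

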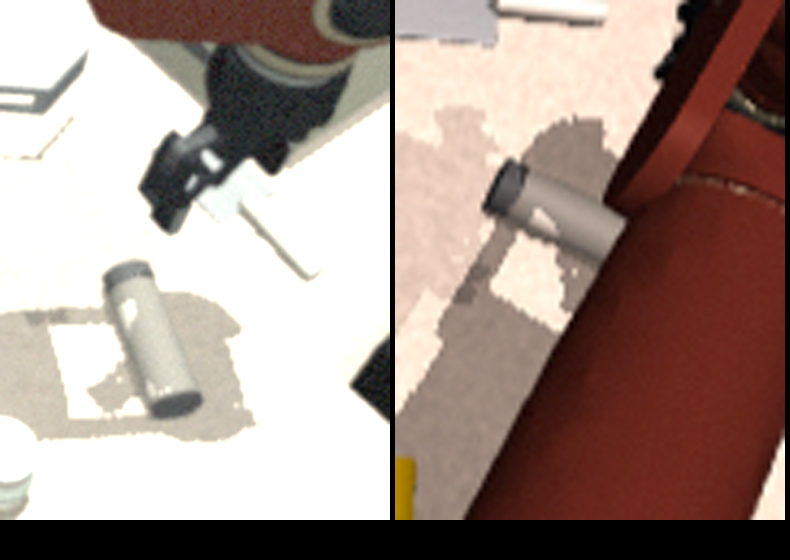

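>>> carry_out(series=[[0.07,0,-0.9,-0.1,-0.05,-0.95,1],[0,0,-1,0,0,-0.95,1],[0,0,-1,0,0,-0.95,1],[0,0,-1,0,0,-0.95,1],[0,0,-0.9,0,0,0,1],[0,0,-0.7,0,0,0,1],[0,0,-0.7,0,0,0,1],[0,0,0,0,0,0,1],[0,0,0,0,0,0,1]])

```text
t: 19.15
tool_pos: [0.6216, -0.2732, 0.0597]
tool_rot: [2.642, 1.698, 0.001]
contact_force: [-0.1, -0.5, 0.7]
opening: 0.0851
```

```bash
python3 - <<'E'
from look import *
from scipy.spatial.transform import Rotation as R
I=look("f2",(400,180,520,340),(380,110,470,230),1.3)
o=ctrl.get_obs()
T=R.from_rotvec(o["tool_rot"]).as_matrix(); print(T, np.degrees(np.arctan2(T[1,1],T[0,1])))
E
```

```text
t 19.25 [ 0.6225 -0.2737  0.0612] [2.6398 1.6965 0.0033] F [ 1.2816  0.3215 -0.2045] 0.08525849513894575
[[ 0.4154  0.9096  0.0038]
 [ 0.9096 -0.4154 -0.002 ]
 [-0.0002  0.0042 -1.    ]] -24.54594376943903
```

View pics/f2.png

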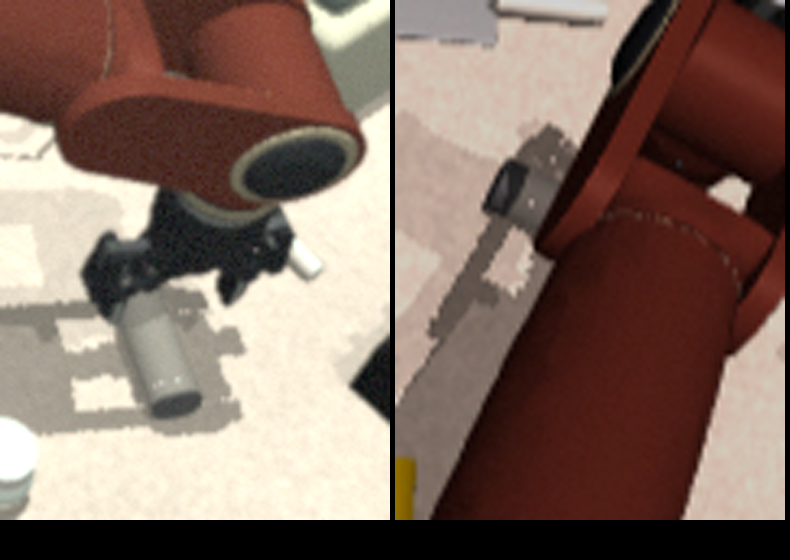

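>>> carry_out(series=[[-0.03,0,-0.6,0,0,0,1],[0,0,-0.6,0,0,0,1],[0,0,-0.5,0,0,0,1],[0,0,-0.4,0,0,0,1],[0,0,-0.2,0,0,0,1],[0,0,0,0,0,0,1]])

```text
t: 19.85
tool_pos: [0.6199, -0.2727, 0.0005]
tool_rot: [-2.642, -1.698, 0.0]
contact_force: [-1.0, -0.6, -0.6]
opening: 0.0852
```

>>> carry_out(series=[[0,0,0,0,0,0,0.7],[0,0,0,0,0,0,0.5],[0,0,0,0,0,0,0.3],[0,0,0,0,0,0,0.2],[0,0,0,0,0,0,0.2],[0,0,0,0,0,0,0.2]], grip_force=30)

```text
t: 20.45
tool_pos: [0.6213, -0.2735, 0.003]
tool_rot: [2.641, 1.697, 0.003]
contact_force: [-1.3, 0.7, 3.8]
opening: 0.039
```

```bash
python3 - <<'E'
from look import *
I=look("f3",(400,180,520,340),(380,110,470,230),1.3)
E
```

```text
t 20.55 [ 0.6213 -0.2735  0.003 ] [2.6408 1.6968 0.0026] F [-1.4158 -0.3351  5.1726] 0.03879253976731001
```

View pics/f3.png

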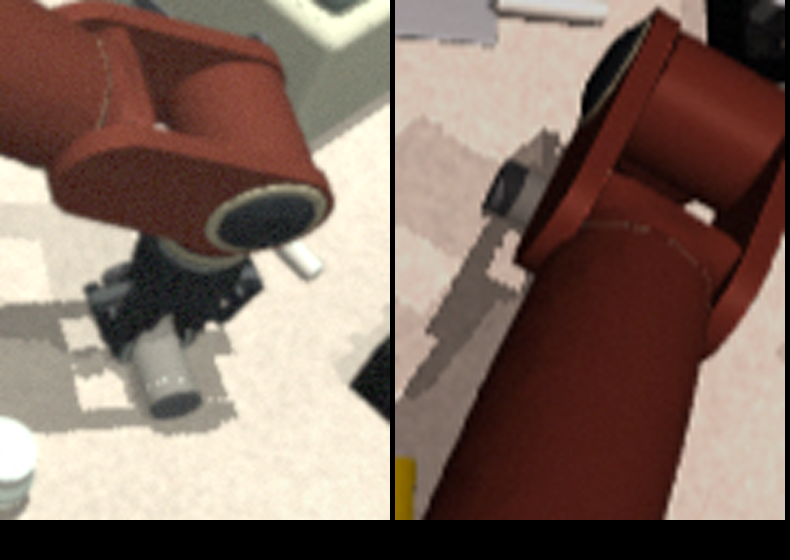

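>>> carry_out(series=[[0,0,0,0,0,0,0],[0,0,0.3,0,0,0,0],[0,0,0.6,0,0,0,0],[0,0,1,0,0,0,0],[0,0,1,0,0,0,0],[0,0,1,0,0,0,0],[0,0,1,0,0,0,0],[0,0,1,0,0,0,0],[0,0,1,0,0,0,0],[0,0,1,0,0,0,0],[0,0,0.3,0,0,0,0],[0,0,0,0,0,0,0]], grip_force=40)

```text
t: 21.75
tool_pos: [0.6213, -0.2735, 0.2091]
tool_rot: [2.64, 1.696, 0.004]
contact_force: [1.1, -0.4, -2.1]
opening: 0.0386
```

>>> carry_out(series=[[-0.2,1,0,0,0,-0.8,0],[-0.2,1,0,0,0,-0.8,0],[-0.2,1,0,0,0,-0.8,0],[-0.2,1,0,0,0,-0.8,0],[-0.2,1,0,0,0,-0.8,0],[-0.2,1,0,0,0,-0.8,0],[-0.2,1,0,0,0,-0.8,0],[-0.2,1,0,0,0,-0.8,0],[-0.25,1,0,0,0,-0.8,0],[-0.25,1,0,0,0,-0.8,0],[-0.25,0.8,0,0,0,-0.8,0],[-0.25,0.8,0,0,0,-0.8,0]])

```text
t: 22.95
tool_pos: [0.5541, 0.0179, 0.2045]
tool_rot: [3.128, 0.281, -0.006]
contact_force: [0.1, -0.4, -1.3]
opening: 0.039
```

```bash
python3 - <<'E'
from look import *
from scipy.spatial.transform import Rotation as R
I=look("g1",(290,60,450,280),(250,90,400,240),1.4)
o=ctrl.get_obs()
T=R.from_rotvec(o["tool_rot"]).as_matrix(); print(T, np.degrees(np.arctan2(T[1,1],T[0,1])),o["q"])
E
```

```text
t 23.05 [0.5539 0.0189 0.2047] [ 3.1281  0.2892 -0.0057] F [ 0.09   -0.6179 -2.3713] 0.038872006514863576
[[ 0.983   0.1834 -0.0036]
 [ 0.1834 -0.983  -0.0005]
 [-0.0037 -0.0002 -1.    ]] -79.43473336239671 [-0.0997 -0.0959  1.804  -0.0009  1.437   1.2868]
```

View pics/g1.png

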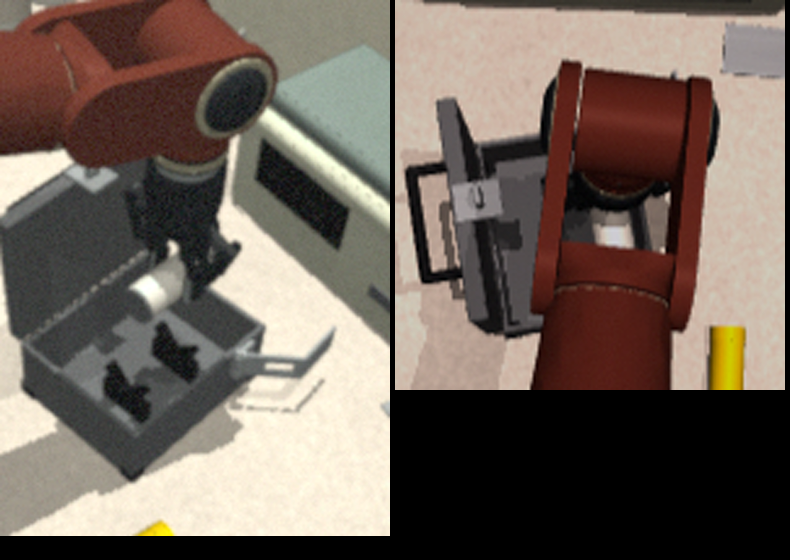

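```bash
python3 - <<'E'
from look import *
i=ctrl.get_image("side")
p=json.load(open("case.json"));ct,st=np.cos(p[2]),np.sin(p[2]);ex=np.array([ct,st,0]);ey=np.array([-st,ct,0])
c=np.array([p[0],p[1],0])+.0032*ex
def P(x,y,z): return c+x*ex+y*ey+np.array([0,0,z])
x0,y0,x1,y1=315,160,400,250
f=8
o=cv2.convertScaleAbs(cv2.resize(i["frame"][y0:y1,x0:x1],None,fx=f,fy=f,interpolation=cv2.INTER_CUBIC),alpha=1.8)
def dot(X,col):
    u=(proj(i,X)-(x0,y0)+.5)*f; cv2.circle(o,tuple(int(v) for v in u),4,col,1)
for y in(-.042,.042):
    for yy in(-.007,.007): dot(P(-.015,y+yy,.0397),(0,0,255))
ob=ctrl.get_obs();t=ob["tool_pos"]+[0,0,.017]
from scipy.spatial.transform import Rotation as R
tx=R.from_rotvec(ob["tool_rot"]).as_matrix()[:,0]
dot(t-.06*tx,(0,255,0));dot(t+.06*tx,(0,255,0));dot(t-.06*tx+[0,0,.02],(0,255,0));dot(t-.06*tx-[0,0,.02],(0,255,0))
for a in(-.09,.09):
    for b in(-.11,.11): dot(P(a,b,.09),(255,0,0))
dot(P(-.09,.11,0),(255,0,0))
cv2.imwrite("pics/g2.png",o)
print([(d["p"],px(d["position"])) for d in ctrl.mark_of(i,"cradle")], proj(i,P(-.015,0,.068)), t, P(-.015,0,.068))
print([(d["p"],px(d["position"])) for d in ctrl.mark_of(i,"canister_mid")], proj(i,t))
E
```

```text
[(0.61, array([351.68, 205.8 ]))] [351.8295 204.3802] [0.5544 0.0177 0.222 ] [0.5501 0.0425 0.068 ]
[(0.92, array([336. , 359.8])), (0.9, array([359.296, 170.8  ])), (0.79, array([337.792, 290.72 ]))] [362.0043 171.9208]
```

View pics/g2.png

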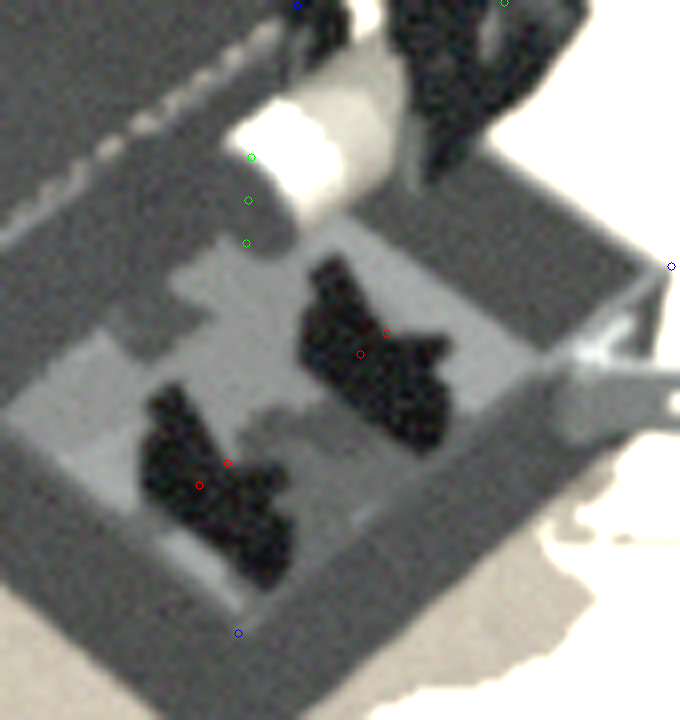

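>>> carry_out(series=[[-0.08,0.5,0,0,0,0,0],[-0.08,0.46,0,0,0,0,0],[0,0,-0.8,0,0,0,0],[0,0,-1,0,0,0,0],[0,0,-1,0,0,0,0],[0,0,-1,0,0,0,0],[0,0,-0.8,0,0,0,0],[0,0,-0.6,0,0,0,0],[0,0,0,0,0,0,0],[0,0,0,0,0,0,0]])

```text
t: 24.2
tool_pos: [0.5521, 0.041, 0.0775]
tool_rot: [3.127, 0.286, 0.001]
contact_force: [0.7, -0.2, -1.3]
opening: 0.0389
```

```bash
python3 - <<'E'
from look import *
i=ctrl.get_image("side")
x0,y0,x1,y1=300,140,410,250
o=cv2.convertScaleAbs(cv2.resize(i["frame"][y0:y1,x0:x1],None,fx=5,fy=5,interpolation=cv2.INTER_CUBIC),alpha=1.8)
p=json.load(open("case.json"));ct,st=np.cos(p[2]),np.sin(p[2]);ex=np.array([ct,st,0]);ey=np.array([-st,ct,0])
c=np.array([p[0],p[1],0])+.0032*ex
for k in range(3):
    ob=ctrl.get_obs();d=ob["tool_pos"]-c; print(d@ex,d@ey,d[2],ob["contact_force"])
    ctrl.get_image("side")
cv2.imwrite("pics/g3.png",o)
E
```

```text
-0.016975276270916804 -0.002241308008744901 0.0783337749215438 [ 0.8008 -0.2051 -2.5563]
-0.01711183672132104 -0.0024612399890251054 0.07868796374030829 [ 0.1689  0.2065 -1.2418]
-0.017167657771559458 -0.002477223162684527 0.07875275670414705 [ 0.7128  0.4778 -1.8281]
```

View pics/g3.png

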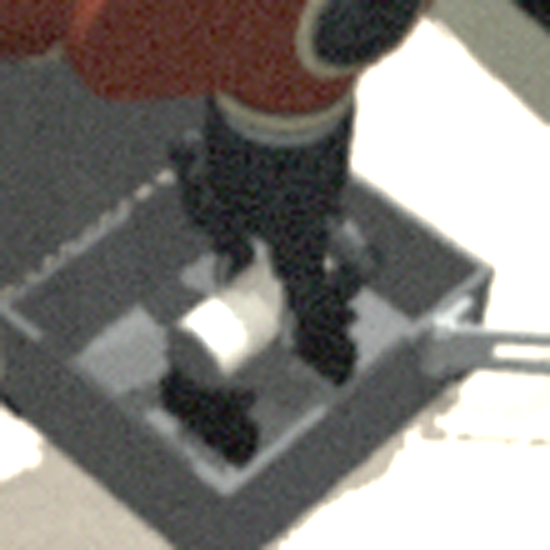

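>>> carry_out(series=[[-0.1,0.065,-0.2,0,0,0,0],[0,0,-0.3,0,0,0,0],[0,0,-0.2,0,0,0,0],[0,0,-0.1,0,0,0,0],[0,0,-0.1,0,0,0,0],[0,0,0,0,0,0,0],[0,0,0,0,0,0,0]])

```text
t: 25.1
tool_pos: [0.5494, 0.0424, 0.0546]
tool_rot: [3.127, 0.286, 0.001]
contact_force: [0.4, 0.5, -1.3]
opening: 0.039
```

>>> carry_out(series=[[0,0,-0.06,0,0,0,0],[0,0,-0.06,0,0,0,0],[0,0,0,0,0,0,0]])

```text
t: 25.4
tool_pos: [0.5493, 0.0424, 0.0515]
tool_rot: [3.127, 0.286, 0.001]
contact_force: [-0.6, 0.1, -0.9]
opening: 0.039
```

>>> carry_out(series=[[0,0,-0.06,0,0,0,0],[0,0,0,0,0,0,0],[0,0,0,0,0,0,0]])

```text
t: 25.7
tool_pos: [0.5494, 0.0424, 0.0513]
tool_rot: [3.127, 0.286, -0.0]
contact_force: [-3.7, -1.0, 5.4]
opening: 0.039
```

```bash
python3 - <<'E'
from look import *
p=json.load(open("case.json"));ct,st=np.cos(p[2]),np.sin(p[2]);ex=np.array([ct,st,0]);ey=np.array([-st,ct,0])
c=np.array([p[0],p[1],0])+.0032*ex
ob=ctrl.get_obs();d=ob["tool_pos"]-c; print(d@ex,d@ey,d[2],ob["contact_force"])
E
```

```text
-0.015020245664189212 0.000712104191961731 0.051294361663108134 [-3.734  -1.0324  5.4067]
```

>>> carry_out(series=[[0,0,0,0,0,0,0.46],[0,0,0,0,0,0,0.5],[0,0,0,0,0,0,0.6],[0,0,0,0,0,0,0.75],[0,0,0,0,0,0,0.75],[0,0,0,0,0,0,0.75],[0,0,0,0,0,0,0.75]])

```text
t: 26.4
tool_pos: [0.5492, 0.0425, 0.05]
tool_rot: [3.127, 0.286, 0.0]
contact_force: [0.3, -0.3, 0.9]
opening: 0.0641
```

```bash
python3 - <<'E'
from look import *
I=look("g4",(290,60,450,280),(250,90,400,240),1.5)
E
```

```text
t 26.5 [0.5492 0.0425 0.05  ] [3.127  0.2857 0.0002] F [-0.3135  0.1147 -0.3999] 0.0642854690438935
```

View pics/g4.png

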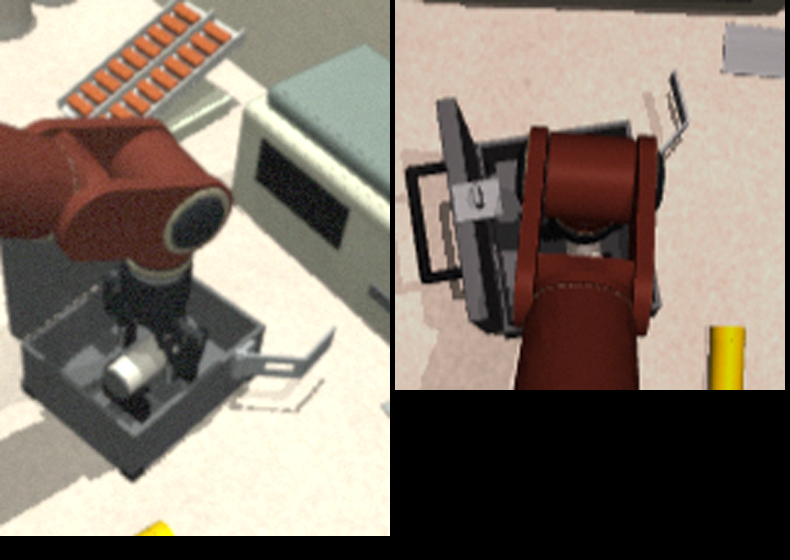

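Released with the canister lying still in the saddles. Lift straight up and clear, then check.

>>> carry_out(series=[[0,0,0.3,0,0,0,0.75],[0,0,0.5,0,0,0,0.75],[0,0,0.8,0,0,0,0.75],[0,0,1,0,0,0,0.75],[0,0,1,0,0,0,0.75],[0,0,1,0,0,0,0.75],[0,0,1,0,0,0,0.75],[0,0,1,0,0,0,0.75],[-0.6,-0.8,0.5,0,0,0,0.75],[-0.6,-1,0.3,0,0,0,0.75],[-0.6,-1,0,0,0,0,0.75],[-0.6,-1,0,0,0,0,0.75]])

```text
t: 27.7
tool_pos: [0.489, -0.0534, 0.2371]
tool_rot: [3.126, 0.286, 0.005]
contact_force: [-0.1, -0.7, -0.2]
opening: 0.0641
```

>>> carry_out(series=[[-0.4,-1,0,0,0,0,0.75],[-0.2,-1,0,0,0,0,0.75],[0,-1,0,0,0,0,0.75],[0,-1,0,0,0,0,0.75],[0,-1,0,0,0,0,0.75],[0,-1,0,0,0,0,0.75],[0,0,0,0,0,0,0.75],[0,0,0,0,0,0,0.75]])

```text
t: 28.5
tool_pos: [0.4742, -0.2027, 0.236]
tool_rot: [3.127, 0.284, 0.002]
contact_force: [-0.2, 0.4, 0.2]
opening: 0.0644
```

```bash
python3 - <<'E'
from look import *
I=look("h1",(280,90,450,280),(250,90,390,240),1.6)
p=json.load(open("case.json"));ct,st=np.cos(p[2]),np.sin(p[2]);ex=np.array([ct,st,0]);ey=np.array([-st,ct,0])
c=np.array([p[0],p[1],0])+.0032*ex;h=c+.09*ex+[0,0,.09]
pin=c-.1*ex-.052*ey+[0,0,.082]
mk={}
for n in I:
    for k in("lid_bar","hasp_tail","canister_mid","jar","flask"):
        for d in ctrl.mark_of(I[n],k)[:3]:
            u=px(d["position"])
            print(n,k,round(d["p"],2),u.round(1))
            if k=="canister_mid":
                q=onz(I[n],u,.068)-c; print("   case",q@ex+.015,q@ey)
            if k=="hasp_tail":
                q=onz(I[n],u,.082)-pin; print("   hasp",np.arctan2(-q@ex,q@ey)-.434,np.linalg.norm(q))
            mk.setdefault((n,k),u)
    for d in ctrl.trace(I[n],"canister"):
        m=d["mask"];ys,xs=np.nonzero(m);P=np.array([onz(I[n],(x,y),.068) for x,y in zip(xs,ys)])-c; Q=np.stack([P@ex+.015,P@ey],1);cc=Q.mean(0);w,v=np.linalg.eigh(np.cov((Q-cc).T)); print("  trace",n,round(d["p"],2),cc,"axis",v[:,1],np.sqrt(12*w))
if ("side","lid_bar") in mk and ("top","lid_bar") in mk:
    X,e=tri(I["side"],mk["side","lid_bar"],I["top"],mk["top","lid_bar"]);q=X-h;print("lid",np.pi-np.arctan2(q[2],q@ex)-np.arctan2(60,130),e)
E
```

```text
t 28.6 [ 0.4743 -0.2019  0.2356] [3.1268 0.2866 0.0013] F [-0.2409  0.1317  0.1783] 0.06411001108330269
side lid_bar 0.7 [327.2 179.9]
side canister_mid 0.86 [336.3 290.2]
   case -0.15541761657004882 0.22111136818294724
side canister_mid 0.8 [335.1 361.3]
   case -0.2726511117285534 0.3445566598266615
side canister_mid 0.7 [349.8 205.8]
   case 0.0004813000112827374 0.007730084933757237
side jar 0.79 [394.1 327.1]
side flask 0.66 [351.8 204.5]
side flask 0.42 [241.4 169.8]
  trace side 0.87 [-0.0017  0.0075] axis [0.0378 0.9993] [0.0399 0.114 ]
  trace side 0.74 [-0.1618  0.217 ] axis [0.1807 0.9835] [0.0413 0.1234]
  trace side 0.71 [-0.2728  0.3417] axis [-0.5523  0.8336] [0.0374 0.1235]
  trace side 0.26 [0.0176 0.0647] axis [-0.9955  0.0946] [0.1557 0.2701]
top lid_bar 0.94 [259.5 173.1]
top hasp_tail 0.47 [352.3 115.9]
   hasp 2.3845791303062636 0.12393864410730834
top canister_mid 0.76 [321.3 176.8]
   case -0.001880120867390242 -0.0014764391099037354
top canister_mid 0.74 [375.5 236.9]
   case -0.1316367438785197 0.20194729708617717
top canister_mid 0.24 [346.5 157.5]
   case -0.08701942699372976 -0.048266946867580464
top jar 0.55 [423.4 215.9]
top flask 0.82 [203.9 231.2]
  trace top 0.94 [-0.0011 -0.0033] axis [-0.0058  1.    ] [0.0415 0.1262]
  trace top 0.78 [-0.1382  0.1958] axis [0.2047 0.9788] [0.0368 0.1138]
  trace top 0.52 [-0.2822  0.3646] axis [0.6967 0.7174] [0.0161 0.0324]
lid 3.712509308820768 0.01962795830353558
```

View pics/h1.png

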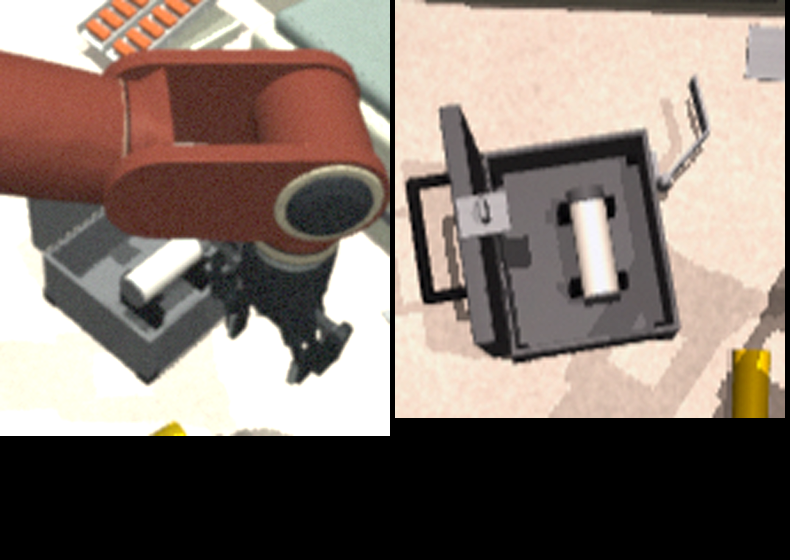

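```bash
python3 - <<'E'
from look import *
I=ctrl.get_image("top")
p=json.load(open("case.json"));ct,st=np.cos(p[2]),np.sin(p[2]);ex=np.array([ct,st,0])
c=np.array([p[0],p[1],0])+.0032*ex;h=c+.09*ex+[0,0,.09]
u=px(ctrl.mark_of(I,"lid_bar")[0]["position"]);print(u)
for a in np.arange(1.3,1.76,.05): print(round(a,2),proj(I,h+(-.13*np.cos(a)+.06*np.sin(a))*ex+[0,0,.13*np.sin(a)+.06*np.cos(a)]))
S=ctrl.get_image("side")
cv2.imwrite("pics/h2.png",cv2.convertScaleAbs(S["frame"],alpha=1.3)); cv2.imwrite("pics/h3.png",I["frame"])
E
```

```text
[256.768 173.92 ]
1.3 [273.9765 173.7558]
1.35 [271.3216 174.2663]
1.4 [268.7138 174.7961]
1.45 [266.162  175.3435]
1.5 [263.6748 175.9062]
1.55 [261.2606 176.4824]
1.6 [258.9271 177.07  ]
1.65 [256.6818 177.6667]
1.7 [254.5316 178.2706]
1.75 [252.4828 178.8794]
```

View pics/h2.png

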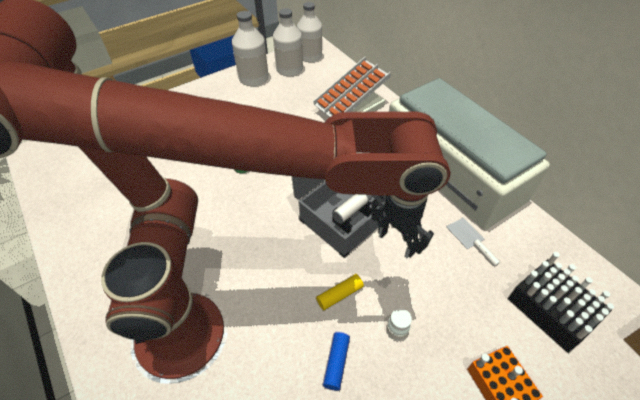

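View pics/h3.png

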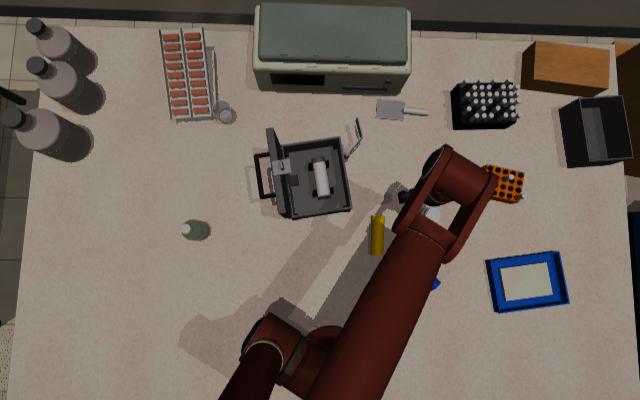

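The pictures show the lid upright at about 1.6 rad (bar at 257,174 in the top view) and the hasp swung clear. The canister lies in both saddles at (321,178). The jar at (399,323) in the side view and the flask at (195,230) in the top view are both standing, and the arm is clear of everything. I'm handing in.

```bash
python3 -c "
from station import ctrl
print(ctrl.finish_job())"
```

```text
the job is handed in; nothing more can be done
None
```

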